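# Vent the filter line and hold its spring-return drain open

## Task

The filter line on the bench has just come off its pressure test. Press the sprung vent plunger on top of its tee fully home for about a second and let it come back up; then swing the drain valve's spring-return lever round to its open stop and keep holding it there: the job finishes with the lever still held hard against the stop, not let go. Leave the T-handled isolating valve shut, and do not shift or tip the tools, fittings, can and tray that lie around the line.

Things in the scene. Friction and masses are not known exactly. Their poses are not given: they have to be found in the camera images.
- filter_line: Filter line fixed on the bench: level grey pipe run, 690 mm long, axis 85 up. Origin on the bench under the drain valve's stem; y runs along the pipe to the chamber, x across it, z up. Along y, mm: -90 outlet elbow, 0 drain valve, 106 tee with vent plunger on top, 205-245 and 425-465 flanges (tops 151 up), 245-425 stainless chamber (90 diameter; clamp tops 149 up), 525 isolating valve.
- drain_stem (a point): Point on the drain lever's upright turning axis, at the lever's mid-height, 157 mm above the bench. Its axes are those of the line. The valve body is below it; a coil spring is wound round the stem under the lever.
- lever_grip (a point): Middle of the rubber sleeve on the drain lever, 106 mm out from the stem axis. The sleeve is 92 long (60 to 152 mm from the axis), 24 wide and 14 high, its underside 150 above the bench; at its sides there is free air down to the outlet pipe, spanner, tray or bench (all lower than 108). It moves with the lever and has the axes of drain_handle.
- drain_handle: Drain valve's lever: flat steel bar 20 mm wide, 5 thick, with the sleeve outboard; turns level about the stem. Origin on the stem axis at mid-height; its -x axis points along the lever to the free end. Shut, it lies across the pipe and points along the line's -x (robot's side); at the open stop it lies along the pipe over the outlet, along the line's -y, away from the vent.
- drain_lever (a joint): Angle of the drain lever, rad: 0 shut (its spring always returns it there), growing anticlockwise seen from above, to 1.571 at the solid open stop. The spring asks about 0.5 N m at the start and 1.1 N m at the stop (5 N rising to 10 N at mid-sleeve). Let go, it springs shut.
- vent_top (a point): Centre of the top face of the vent plunger, 183 mm above the bench when up; moves with it. The plunger is a brass mushroom head, 28 mm diameter, 8 thick, on a thin stem with a coil spring, over a six-sided brass body on the tee. It moves straight down.
- vent_plunger (a joint): How far the vent plunger is pressed, m: 0 up (its spring returns it there), 0.010 fully home on a solid stop. The spring asks about 4 N at the start and 9 N at full stroke.
- iso_handle (a joint): Angle of the T-shaped handle (105 mm long, top 155 above the bench) on the isolating valve at the end of the line beyond the chamber, rad: 0 shut, across the pipe. No spring. To be left shut.
- drip_tray: Bystander (sizes in mm): bare metal open tray 130 x 120 x 28 under the drain valve's downturned outlet. Origin at the centre of its underside. Sits loose on the bench, to be left alone.
- spanner: Bystander (sizes in mm): steel combination spanner 210 long, 8 thick, lying on the bench in front of the drain valve. Origin at the centre of its underside. Sits loose on the bench, to be left alone.
- elbow: Bystander (sizes in mm): grey plastic pipe elbow, legs about 65 long, 60 high. Origin at the centre of its underside. Sits loose on the bench, to be left alone.
- coupling: Bystander (sizes in mm): grey plastic pipe coupling standing on end, 66 diameter, 60 high. Origin at the centre of its underside. Sits loose on the bench, to be left alone.
- tee_fitting: Bystander (sizes in mm): grey plastic pipe tee lying flat, 92 long, 52 high. Origin at the centre of its underside. Sits loose on the bench, to be left alone.
- cement_can: Bystander (sizes in mm): round steel can with black cap, 72 diameter, 102 high, standing behind the drain valve. Origin at the centre of its underside. Sits loose on the bench, to be left alone.
- screwdriver: Bystander (sizes in mm): screwdriver 200 long, 26 thick, behind the chamber. Origin at the centre of its underside. Sits loose on the bench, to be left alone.
- pipe_cutter: Bystander (sizes in mm): blue hand pipe cutter about 210 long, 22 thick, in front of the left end. Origin at the centre of its underside. Sits loose on the bench, to be left alone.

How it is judged:
By the outcome, as a careful person would: the job done as asked, in the order asked, and still so for the second after the job is handed in, while the arm keeps its last pose, push and grip.
It also fails if it takes over 48 s, if anything falls off the work surface, if the arm or the gripper's body presses on something with over 40 N, if the wrist force passes 120 N, or if a joint passes its speed limit or range.

## Robot

A 6-joint arm with a two-finger parallel gripper is mounted at the origin on the work surface. World frame = base frame: x ahead of the robot, y to its left, z up, the work surface at z = 0. Lengths are in m, angles in rad, forces in N, time in s.
With the tool pointing down it reaches from about 0.375 to 0.9 m from the base axis. Payload 3.1 kg.
Tool frame: the origin (TCP) lies midway between the tips of the shut fingers; the grasp point (between the pads) lies 19 mm behind it (manip.hold_point_z is the distance from the TCP to the grasp point, in m); z points along the fingers, y is the direction in which the jaws open and shut (so a half turn about z gives the same grasp; the last joint's range is limited). The gripper opens to 85 mm and grips with 20 to 120 N. Pads are 22 mm wide; open, the fingers measure 114 mm over their backs; the gripper's body (76 mm by 85 mm) begins 54 mm behind the grasp point. The pads swing forward as they close: fully open they stand 13 mm farther back than shut.
Start: joints at [-1.45, 0.527, 1.433, -0, 1.181, -0.178], TCP at [0.184, -0.597, 0.231] pointing down, gripper open.
Joint ranges: [-3.08, 3.08], [-0.75, 2.2], [0.22, 2.44], [-1.43, 4.57], [0, 2.65], [-2.85, 2.85]. Speed limits (rad/s): [2.79, 2.79, 3.14, 3.14, 3.14, 3.14].

## Interface

Orientations are given as a unit quaternion [x, y, z, w].
In Python, from station import manip gives the robot as it stands.
- The arm moves only by the tool drive_tool, never from a script. Its argument "motion" is one flat list of numbers, 7 for each row, row after row: the shift along the tool's x, y, z in mm, then the turn, a rotation vector about the tool's x, y, z in degrees, then the finger opening in mm, from 0 to 85.4. A call has 1 to 8 rows; each row is the pose to reach, as a shift and turn from the pose measured when the call began, along the tool's axes at that moment; what a row does not reach only later rows make up. A row lasts 1/8 s, in which the tool goes at most 62.5 mm and 10.7 degrees, less where a joint would pass 70% of its speed; a pose out of reach is approached as far as the arm can. A call with a gripper value outside its range is refused whole. The fingers move at their own pace and stop on an object; "force" is the grip in N (left out, the last holds). Time passes only in rows, so rows that repeat a pose let the fingers close. It gives the time, the measured TCP pose, the force and the opening at its end, in the units of the state.
- manip.sense(): the state, without advancing time (a new reading comes with each control period).
- manip.snapshot(name): name is "scene" or "top" or "wrist"; returns a dict with "color" (384x512x3 uint8, red, green, blue), "fx", "fy", "cx", "cy" (pixels), "view" (4x4, takes a point from world to camera coordinates). Camera axes: x right, y up, looking along -z (the intrinsics and any distortion apply to the point x, -y, -z); pixel columns grow to the right and rows downward; lengths in m; the calibration is good to about 2 mm. A picture is of the moment at which its call begins. There is no depth.
- manip.sign_off(): hands the job in, once; it reports no verdict.
The state is a dict: "t": time; "q": joint angles; "qd": joint speeds; "tau": joint torques, N m; "tcp_pos": TCP position; "tool_rot": TCP orientation; "force": force on the tool from outside, world axes, zero at the start; "ft_torque": the same for the moment, N m; "finger_gap": opening from 0.0 (shut) to 1.0 (fully open).
Only numpy, scipy, OpenCV 4.12 (cv2) and the standard library are available. Lean on these libraries where they do the work, as an engineer would, in place of code of your own. Each camera call takes 0.05 s, during which the arm holds its last target.

## Working session

There is one attempt and no reset: what is moved stays moved. The work goes in short steps, Python scripts to look and compute and a tool call to move; the robot and the scene stay as the last step left them, time stands still between calls to the robot, and variables do not carry over. Pictures are saved under pics/ and viewed, and the job is handed in when it is done.

Besides the shell and the picture viewer there is one more tool, called by a JSON object that holds its "op" and its "data". drive_tool: Moves the arm, as the interface text tells. Its arguments: {"type":"object","properties":{"motion":{"type":"array","items":{"type":"number"}},"force":{"type":"number"}},"required":["motion"]}

```bash
mkdir -p pics
python3 - <<'E'
from station import manip
import cv2,numpy as np
print(manip.sense())
for n in ["scene","top","wrist"]:
    s=manip.snapshot(n); cv2.imwrite(f"pics/{n}0.png",cv2.cvtColor(s["color"],cv2.COLOR_RGB2BGR))
    print(n,s["fx"],s["fy"],s["cx"],s["cy"],np.round(s["view"],4).tolist(),[k for k in s])
E
```

```text
{'t': 0.0, 'q': array([-1.45046791e+00,  5.28468759e-01,  1.43391465e+00, -1.88173147e-05,
        1.18137604e+00, -1.78506071e-01]), 'qd': array([ 0.0007318 ,  0.00197292, -0.00042031,  0.00040588, -0.0011557 ,
       -0.00046639]), 'tau': array([-1.27840678e-03, -4.42358816e+01, -1.78024703e+01, -3.83382358e-04,
        8.50308716e-03, -1.89405893e-05]), 'tcp_pos': array([ 0.18393616, -0.59657094,  0.23032809]), 'tool_rot': array([ 9.88856883e-01,  1.48865348e-01,  2.28135699e-05, -1.08318944e-03]), 'force': array([ 0.31177044, -0.17497042, -0.07631073]), 'ft_torque': array([-0.03183839,  0.00921536, -0.04614225]), 'finger_gap': 0.9967536030053311}
scene 376.7512815071538 376.7512815071538 253.96265928599175 192.75273989898912 [[0.8196, 0.5728, -0.0161, -0.5404], [-0.4499, 0.6606, 0.601, 0.0328], [0.3549, -0.4853, 0.7991, -1.3536], [0.0, 0.0, 0.0, 1.0]] ['color', 'fx', 'fy', 'cx', 'cy', 'view']
top 422.80244076859043 422.80244076859043 256.7995878973546 185.6686158760183 [[-0.0204, -0.9998, -0.0088, 0.1806], [0.9981, -0.0209, 0.0575, -0.5382], [-0.0577, -0.0076, 0.9983, -1.3013], [0.0, 0.0, 0.0, 1.0]] ['color', 'fx', 'fy', 'cx', 'cy', 'view']
wrist 278.1818220653304 278.1818220653304 252.08455776021813 190.27154422534466 [[0.2942, -0.9557, -0.002, -0.6224], [0.9171, 0.283, -0.2808, 0.0365], [0.2689, 0.0807, 0.9598, -0.3788], [0.0, 0.0, 0.0, 1.0]] ['color', 'fx', 'fy', 'cx', 'cy', 'view']
```

View pics/scene0.png

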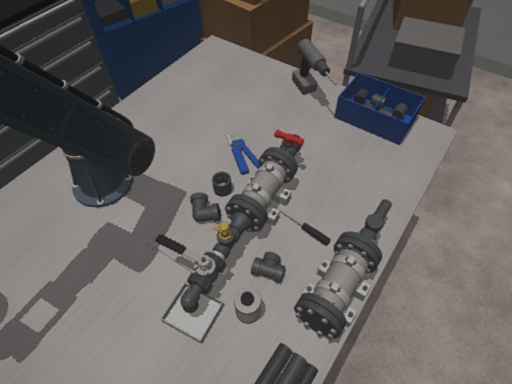

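View pics/top0.png

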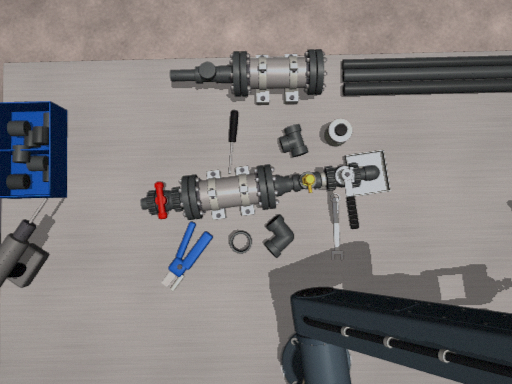

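View pics/wrist0.png

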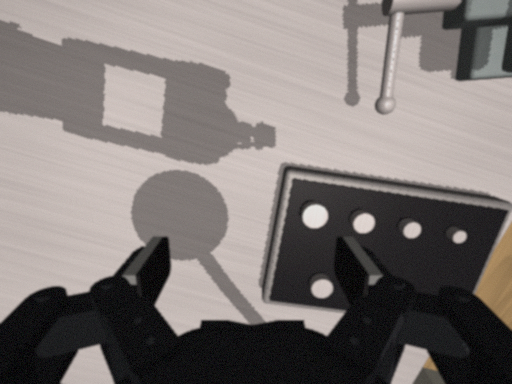

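The top view shows the line: red iso handle (160,200), brass vent (310,180), drain stem (346,174), black sleeve (352,211). I'll enlarge this area.

Run:
```python
import cv2
a=cv2.imread("pics/top0.png")[130:260,270:400]; cv2.imwrite("pics/topc.png",cv2.resize(a,None,fx=4.6,fy=4.6,interpolation=cv2.INTER_CUBIC))
a=cv2.imread("pics/scene0.png")[210:340,140:270]; cv2.imwrite("pics/scenec.png",cv2.resize(a,None,fx=4.6,fy=4.6,interpolation=cv2.INTER_CUBIC))
```

```text
(no output)
```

View pics/topc.png

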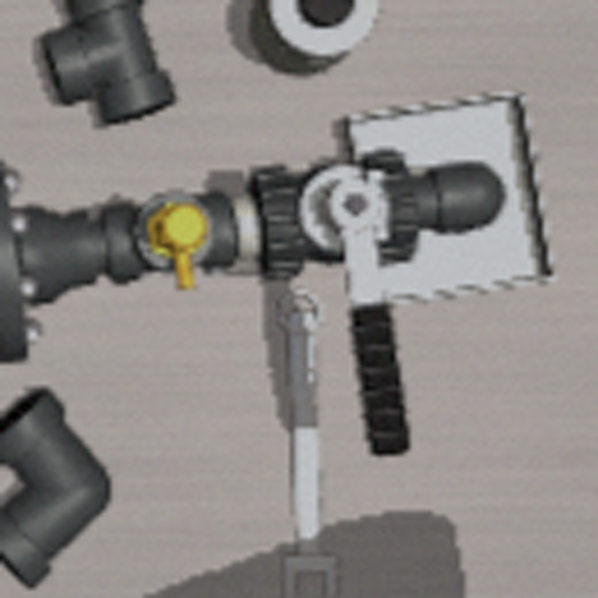

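View pics/scenec.png

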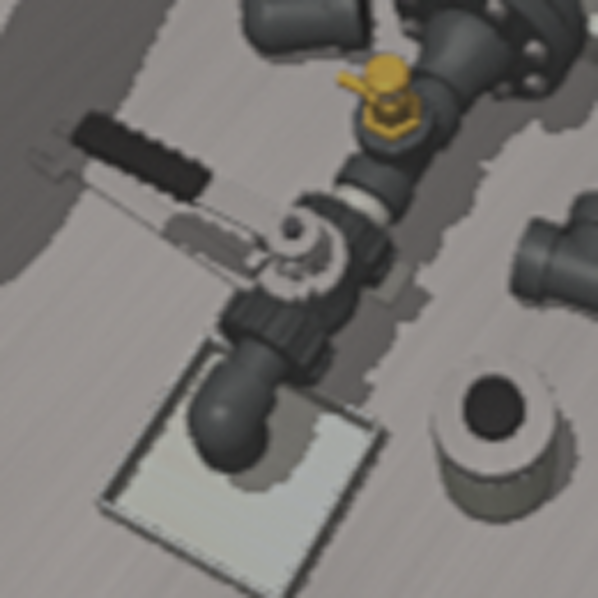

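The crops put the vent head at (188,225) in the top crop and (388,72) in the scene crop. The stem is at (355,205) and the sleeve centre at (381,378) in the top crop.

```bash
cat > h.py <<'E'
import numpy as np
from station import manip
from scipy.spatial.transform import Rotation as R
def ray(s,u,v):
    V=np.array(s["view"]);d=np.array([(u-s["cx"])/s["fx"],-(v-s["cy"])/s["fy"],-1]);
    return -V[:3,:3].T@V[:3,3], V[:3,:3].T@d
def atz(s,u,v,z):
    o,d=ray(s,u,v);return o+d*(z-o[2])/d[2]
def proj(s,p):
    c=s["view"][:3,:3]@p+s["view"][:3,3];return s["cx"]+s["fx"]*c[0]/-c[2],s["cy"]-s["fy"]*c[1]/-c[2]
def c2p(x,y,ox,oy,f=4.6): return (x+.5)/f-.5+ox,(y+.5)/f-.5+oy
E
python3 - <<'E'
from h import *
t=manip.snapshot("top");s=manip.snapshot("scene")
T=lambda x,y,z:np.round(atz(t,*c2p(x,y,270,130),z),4)
S=lambda x,y,z:np.round(atz(s,*c2p(x,y,140,210),z),4)
print("vent",T(188,225,.183),S(388,70,.183))
print("sleeve",T(381,378,.164),S(143,150,.164),"far",T(392,450,.164))
print("stem",T(355,205,.17),S(292,228,.17))
print("iso",np.round(atz(t,160.5,200,.155),4))
p=T(188,225,.183); print(proj(s,p))
E
```

```text
vent [0.5486 0.0217 0.183 ] [0.5467 0.024  0.183 ]
sleeve [ 0.4558 -0.0933  0.164 ] [ 0.4531 -0.0925  0.164 ] far [ 0.4128 -0.0984  0.164 ]
stem [ 0.5594 -0.08    0.17  ] [ 0.5602 -0.0839  0.17  ]
iso [0.4994 0.4376 0.155 ]
(np.float64(224.01229114640773), np.float64(225.75573203769866))
```

```bash
cat >> h.py <<'E'
YAW=np.degrees(np.arctan2(.116,.993))
def to(pos,yaw):
    st=manip.sense();r=R.from_quat(st["tool_rot"])
    tgt=R.from_euler('z',yaw,degrees=True)*R.from_quat([1,0,0,0])
    print("shift",np.round(r.inv().apply(np.array(pos)-st["tcp_pos"])*1000,1),"turn",np.round((r.inv()*tgt).as_rotvec(degrees=True),1),"at",np.round(st["tcp_pos"],4),"t",round(st["t"],2),"F",np.round(st["force"],1),"gap",round(st["finger_gap"],2),"yaw",np.round((r*R.from_quat([1,0,0,0])).as_rotvec(degrees=True),1))
E
python3 -c "
from h import *
to([.548,.0225,.26],YAW)"
```

```text
shift [ 530.3 -484.9  -28.6] turn [-0.1 -0.  10.5] at [ 0.184  -0.597   0.2308] t 0.25 F [ 0.  -0.1  0. ] gap 1.0 yaw [ 0.1 -0.  17.1]
```

{"op": "drive_tool", "data": {"motion": [45,-40,-28,0,0,2,0,88,-80,-28,0,0,4,0,132,-121,-28,0,0,6,0,176,-161,-28,0,0,8,0,220,-201,-28,0,0,10,0,264,-241,-28,0,0,10.5,0,308,-282,-28,0,0,10.5,0,352,-322,-28,0,0,10.5,0], "force": 40}}

```text
t: 1.25
tcp_pos: [0.4264, -0.184, 0.2595]
tool_rot: [0.998, 0.058, 0.0, -0.0]
force: [-0.0, -0.3, 0.2]
finger_gap: -0.001
```

```bash
python3 -c "
from h import *
to([.548,.0225,.25],YAW)"
```

```text
shift [ 144.5 -191.1    9.6] turn [-0.  -0.  -0.1] at [ 0.4264 -0.184   0.2595] t 1.25 F [-0.  -0.3  0.2] gap -0.0 yaw [ 0.  -0.   6.6]
```

{"op": "drive_tool", "data": {"motion": [34,-45,2,0,0,0,0,68,-90,4,0,0,0,0,102,-135,6,0,0,0,0,130,-172,8,0,0,0,0,144.5,-191,10,0,0,0,0,144.5,-191,25,0,0,0,0,144.5,-191,45,0,0,0,0,144.5,-191,45,0,0,0,0]}}

```text
t: 2.25
tcp_pos: [0.5458, 0.0218, 0.2125]
tool_rot: [0.998, 0.057, -0.002, -0.001]
force: [-0.7, 0.0, 0.4]
finger_gap: 0.004
```

Run:
```python
from h import *
import cv2
to([.548,.0225,.185],YAW)
for n,c in (("scene",(180,170)),("top",(270,110))):
    a=cv2.cvtColor(manip.snapshot(n)["color"],cv2.COLOR_RGB2BGR)[c[1]:c[1]+110,c[0]:c[0]+110]
    cv2.imwrite(f"pics/{n}1.png",cv2.resize(a,None,fx=5,fy=5,interpolation=cv2.INTER_CUBIC))
cv2.imwrite("pics/wrist1.png",cv2.cvtColor(manip.snapshot("wrist")["color"],cv2.COLOR_RGB2BGR))
```

```text
shift [ 2.4 -0.4 27.5] turn [-0.1  0.3 -0.1] at [0.5458 0.0218 0.2125] t 2.25 F [-0.7  0.   0.4] gap 0.0 yaw [0.1 0.3 6.5]
```

View pics/scene1.png

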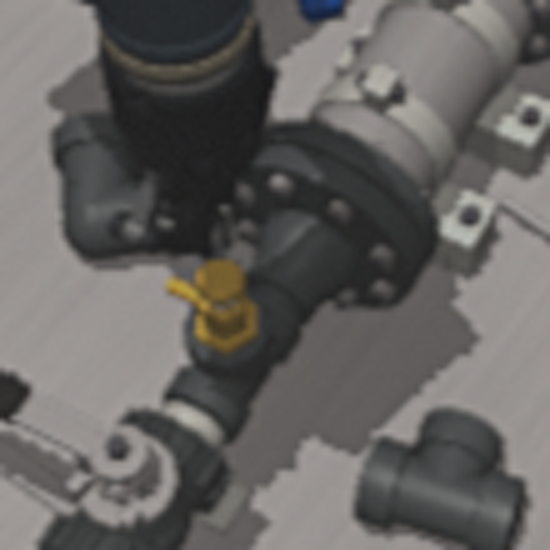

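View pics/wrist1.png

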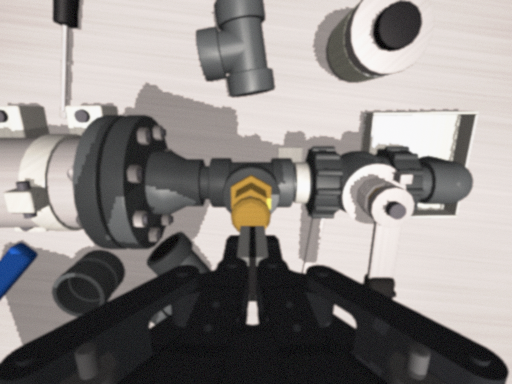

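The wrist view shows the brass head at about (252,213) with the shut fingertips at about (250,235), so they line up sideways. I'll cross-check the vent and stem positions with this view.

```bash
python3 - <<'E'
from h import *
s=manip.snapshot("wrist")
print(proj(s,np.array([.548,.0225,.183])),proj(s,np.array([.5603,-.0828,.17])),proj(s,manip.sense()["tcp_pos"]))
print(atz(s,397,210,.17), atz(s,252,214,.183))
to([.549,.0225,.185],YAW)
E
python3 - <<'E'
import cv2
a=cv2.imread("pics/wrist1.png")[170:260,200:310];cv2.imwrite("pics/w1c.png",cv2.resize(a,None,fx=6,fy=6,interpolation=cv2.INTER_CUBIC))
E
```

```text
(np.float64(252.98124230637686), np.float64(218.6026184793243)) (np.float64(400.8826482934823), np.float64(211.44576469335658)) (np.float64(254.61312520532536), np.float64(240.0274783071884))
[ 0.56105976 -0.07975096  0.17      ] [0.55120743 0.02353083 0.183     ]
shift [ 0.8 -0.7 30.2] turn [-0.  -0.1 -0.1] at [0.5483 0.0217 0.2152] t 2.45 F [ 0.3 -0.2  0.7] gap 0.0 yaw [ 0.  -0.1  6.5]
```

View pics/w1c.png

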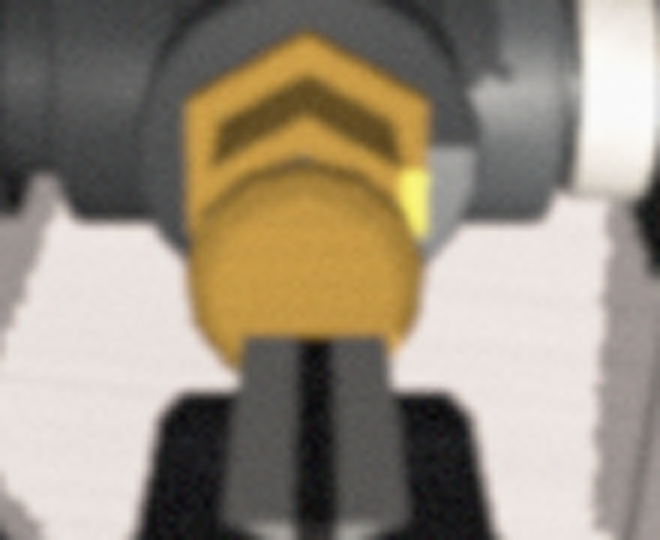

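{"op": "drive_tool", "data": {"motion": [1,-1,15,0,0,0,0,1,-1,26,0,0,0,0,1,-1,32,0,0,0,0,1,-1,36,0,0,0,0,1,-1,40,0,0,0,0,1,-1,42,0,0,0,0,1,-1,43,0,0,0,0,1,-1,43,0,0,0,0]}}

```text
t: 3.45
tcp_pos: [0.5485, 0.0229, 0.1731]
tool_rot: [0.998, 0.057, 0.0, -0.0]
force: [-2.8, 0.3, 8.6]
finger_gap: -0.003
```

```bash
python3 -c "
from h import *
to([.549,.0225,.17],YAW)"
```

```text
shift [0.5 0.5 3.1] turn [-0.  -0.  -0.1] at [0.5485 0.0229 0.1731] t 3.45 F [-2.8  0.3  8.6] gap -0.0 yaw [ 0.  -0.   6.6]
```

{"op": "drive_tool", "data": {"motion": [0,0,1,0,0,0,0,0,0,2,0,0,0,0,0,0,3,0,0,0,0]}}

```text
t: 3.82
tcp_pos: [0.5485, 0.0229, 0.1729]
tool_rot: [0.998, 0.058, 0.001, 0.0]
force: [-7.1, 0.6, 23.1]
finger_gap: 0.001
```

Solid stop found (23 N with no further travel). Holding, then releasing.

{"op": "drive_tool", "data": {"motion": [0,0,3,0,0,0,0,0,0,3,0,0,0,0,0,0,3,0,0,0,0,0,0,3,0,0,0,0,0,0,3,0,0,0,0,0,0,3,0,0,0,0,0,0,-5,0,0,0,0,0,0,-40,0,0,0,0]}}

```text
t: 4.82
tcp_pos: [0.5474, 0.0231, 0.2121]
tool_rot: [0.998, 0.058, -0.001, -0.0]
force: [-0.5, -0.3, -0.2]
finger_gap: -0.001
```

Run:
```python
from h import *
import cv2
y=np.array([-.116,.993,0]);x=np.array([.993,.116,0]);stem=np.array([.5605,-.0825,0])
g=stem-.106*x
to([g[0],g[1],.24],YAW)
s=manip.snapshot("wrist");cv2.imwrite("pics/wrist2.png",cv2.cvtColor(s["color"],cv2.COLOR_RGB2BGR))
print(s["view"][:3,:3][2])
```

```text
shift [-105.1  106.5  -27.7] turn [-0.   0.1 -0.1] at [0.5474 0.0231 0.2121] t 4.83 F [-0.5 -0.3 -0.2] gap -0.0 yaw [0.  0.1 6.6]
[0.28132251 0.03230537 0.95906935]
```

View pics/wrist2.png

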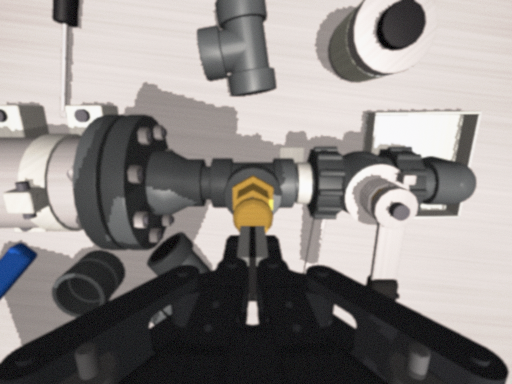

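Plunger head is back up at (253,205). Now going over the lever sleeve.

{"op": "drive_tool", "data": {"motion": [-5,5,-28,0,0,0,0,-35,35,-28,0,0,0,30,-70,71,-28,0,0,0,60,-105,106,-28,0,0,0,60,-105,106,-28,0,0,0,60,-105,106,-28,0,0,0,60]}}

```text
t: 5.62
tcp_pos: [0.4592, -0.0947, 0.245]
tool_rot: [0.998, 0.057, 0.005, 0.001]
force: [-0.6, -0.1, -0.0]
finger_gap: 0.702
```

Run:
```python
from h import *
import cv2
y=np.array([-.116,.993,0]);x=np.array([.993,.116,0]);stem=np.array([.5605,-.0825,0])
g=stem-.106*x
to([g[0],g[1],.138],YAW)
s=manip.snapshot("wrist");cv2.imwrite("pics/wrist3.png",cv2.cvtColor(s["color"],cv2.COLOR_RGB2BGR))
for r in (0.06,.106,.152): print(proj(s,stem-r*x+[0,0,.164]))
print(proj(s,stem+[0,0,.17]))
```

```text
shift [ -4.9  -0.6 107. ] turn [ 0.2 -0.5 -0.1] at [ 0.4592 -0.0947  0.245 ] t 5.62 F [-0.6 -0.1 -0. ] gap 0.7 yaw [-0.1 -0.6  6.6]
(np.float64(253.11506268460474), np.float64(147.21209122156773))
(np.float64(253.15040545120215), np.float64(201.81602357423742))
(np.float64(253.18218054978684), np.float64(250.90797365781395))
(np.float64(253.1143188621732), np.float64(64.73632149266042))
```

View pics/wrist3.png

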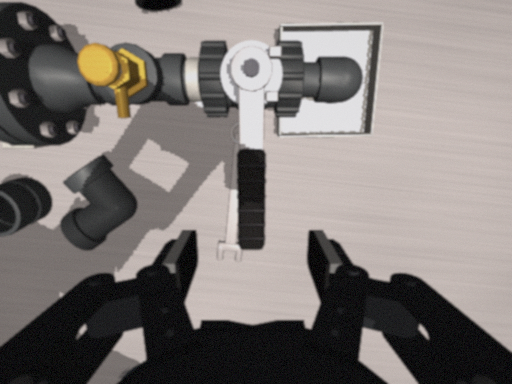

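The sleeve runs (252,150)–(252,247) and sits between the jaws; it matches the predictions within 3 px. Going down.

{"op": "drive_tool", "data": {"motion": [-5,0,30,0,-0.5,0,60,-5,0,60,0,-0.5,0,60,-5,0,85,0,-0.5,0,60,-5,0,104,0,-0.5,0,60,-5,0,107,0,-0.5,0,60,-5,0,107,0,-0.5,0,60]}}

```text
t: 6.42
tcp_pos: [0.4561, -0.0946, 0.1381]
tool_rot: [0.998, 0.059, 0.001, 0.001]
force: [0.4, -0.8, 0.4]
finger_gap: 0.702
```

{"op": "drive_tool", "data": {"motion": [0,0,0,0,0,0,20,0,0,0,0,0,0,20,0,0,0,0,0,0,20,0,0,0,0,0,0,20,0,0,0,0,0,0,20], "force": 40}}

```text
t: 7.05
tcp_pos: [0.4567, -0.0944, 0.1389]
tool_rot: [0.998, 0.058, 0.002, 0.001]
force: [-0.3, 2.6, 5.8]
finger_gap: 0.274
```

Run:
```python
from h import *
import cv2
y=np.array([-.116,.993,0]);x=np.array([.993,.116,0]);stem=np.array([.5605,-.0825,0])
g=stem-.106*x
to([g[0],g[1],.138],YAW)
print(manip.sense()["q"])
s=manip.snapshot("wrist");cv2.imwrite("pics/wrist4.png",cv2.cvtColor(s["color"],cv2.COLOR_RGB2BGR))
```

```text
shift [-1.5  0.2  0.9] turn [ 0.2 -0.2  0. ] at [ 0.4567 -0.0944  0.1389] t 7.05 F [-0.3  2.6  5.8] gap 0.27 yaw [-0.2 -0.2  6.7]
[-4.43480149e-01  4.69018962e-01  1.91558450e+00 -1.42751329e-03
  7.52999821e-01  1.01192857e+00]
```

View pics/wrist4.png

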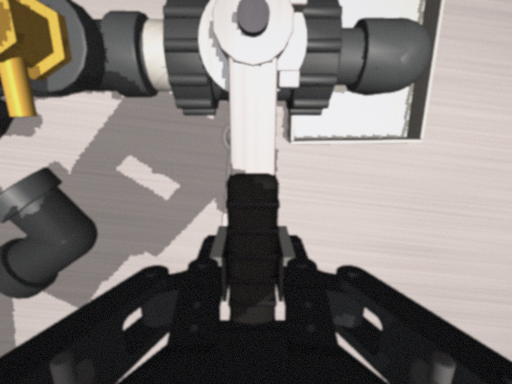

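Grasp is good: the sleeve is held between the pads, opening about 23 mm. Swinging the first 45°.

{"op": "drive_tool", "data": {"motion": [0,5.5,0,0,0,-3,20,1.3,16.4,0,0,0,-9,20,3.6,27.2,0,0,0,-15,20,7,37.6,0,0,0,-21,20,11.4,47.7,0,0,0,-27,20,16.9,57.2,0,0,0,-33,20,23.4,66.1,0,0,0,-39,20,30.8,74.2,0,0,0,-45,20], "force": 70}}

```text
t: 8.1
tcp_pos: [0.4949, -0.1636, 0.1391]
tool_rot: [0.9, 0.436, 0.0, 0.0]
force: [-0.9, 3.5, 1.9]
finger_gap: 0.266
```

```bash
cat >> h.py <<'E'
y=np.array([-.116,.993,0]);x=np.array([.993,.116,0]);stem=np.array([.5605,-.0825,0])
def arc(r,angs):
    p=manip.sense()["tcp_pos"]-stem
    print("polar",np.hypot(p@x,p@y),np.degrees(np.arctan2(-p@y,-p@x)),"ftq",np.round(manip.sense()["ft_torque"],2),np.round(manip.sense()["q"],2))
    for a in angs:
        c=np.radians(a);g=stem-r*(x*np.cos(c)+y*np.sin(c));print(a,end=' ');to([g[0],g[1],.138],YAW+a)
E
python3 -c "
from h import *
arc(.105,[51,57,63,69,75,81,86,90])"
```

```text
polar 0.10427402472865413 44.33416077697798 ftq [ 0.59  0.04 -0.53] [-0.53  0.53  1.78  0.    0.84  0.13]
51 shift [-0.1 12.2  1.1] turn [ 0. -0. -6.] at [ 0.4949 -0.1636  0.1391] t 8.1 F [-0.9  3.5  1.9] gap 0.27 yaw [-0.  -0.1 51.7]
57 shift [ 1.6 23.   1.1] turn [  0.  -0. -12.] at [ 0.4949 -0.1636  0.1391] t 8.1 F [-0.9  3.5  1.9] gap 0.27 yaw [-0.  -0.1 51.7]
63 shift [ 4.4 33.7  1.1] turn [  0.  -0. -18.] at [ 0.4949 -0.1636  0.1391] t 8.1 F [-0.9  3.5  1.9] gap 0.27 yaw [-0.  -0.1 51.7]
69 shift [ 8.4 43.9  1.1] turn [  0.  -0. -24.] at [ 0.4949 -0.1636  0.1391] t 8.1 F [-0.9  3.5  1.9] gap 0.27 yaw [-0.  -0.1 51.7]
75 shift [13.3 53.7  1.1] turn [  0.  -0. -30.] at [ 0.4949 -0.1636  0.1391] t 8.1 F [-0.9  3.5  1.9] gap 0.27 yaw [-0.  -0.1 51.7]
81 shift [19.3 62.9  1.1] turn [  0.  -0. -36.] at [ 0.4949 -0.1636  0.1391] t 8.1 F [-0.9  3.5  1.9] gap 0.27 yaw [-0.  -0.1 51.7]
86 shift [25.  70.1  1.1] turn [  0.  -0. -41.] at [ 0.4949 -0.1636  0.1391] t 8.1 F [-0.9  3.5  1.9] gap 0.27 yaw [-0.  -0.1 51.7]
90 shift [30.  75.5  1.1] turn [  0.  -0. -45.] at [ 0.4949 -0.1636  0.1391] t 8.1 F [-0.9  3.5  1.9] gap 0.27 yaw [-0.  -0.1 51.7]
```

Tracking well, with low forces. Continuing toward 86°.

{"op": "drive_tool", "data": {"motion": [0,12,0,0,0,-6,20,1.6,23,0,0,0,-12,20,4.4,33.7,0,0,0,-18,20,8.4,43.9,0,0,0,-24,20,13.3,53.7,0,0,0,-30,20,19.3,62.9,0,0,0,-36,20,23,67.5,0,0,0,-39,20,25,70,0,0,0,-41,20]}}

```text
t: 9.1
tcp_pos: [0.5636, -0.1863, 0.1391]
tool_rot: [0.691, 0.723, 0.0, -0.002]
force: [-3.8, 3.3, 4.3]
finger_gap: 0.264
```

```bash
python3 -c "
from h import *
arc(.105,[88,90,92])"
```

```text
polar 0.10381132466788731 85.0422908860394 ftq [ 0.41  0.42 -0.7 ] [-0.51  0.6   1.59  0.    0.95 -0.55]
88 shift [-1.1  5.4  1.1] turn [-0.1 -0.2 -2. ] at [ 0.5636 -0.1863  0.1391] t 9.1 F [-3.8  3.3  4.3] gap 0.26 yaw [ 0.3 -0.  92.6]
90 shift [-0.9  9.1  1. ] turn [-0.1 -0.2 -4. ] at [ 0.5636 -0.1863  0.1391] t 9.1 F [-3.8  3.3  4.3] gap 0.26 yaw [ 0.3 -0.  92.6]
92 shift [-0.6 12.7  1. ] turn [-0.1 -0.2 -6. ] at [ 0.5636 -0.1863  0.1391] t 9.1 F [-3.8  3.3  4.3] gap 0.26 yaw [ 0.3 -0.  92.6]
```

{"op": "drive_tool", "data": {"motion": [0,3,0,0,0,-1.5,20,0,6,0,0,0,-3,20,0,8,0,0,0,-4,20,0,9.5,0,0,0,-4,20,0,11,0,0,0,-4,20,0,11,0,0,0,-4,20]}}

```text
t: 9.85
tcp_pos: [0.5719, -0.1856, 0.1391]
tool_rot: [0.664, 0.748, -0.002, -0.004]
force: [-11.0, -0.7, 7.3]
finger_gap: 0.269
```

```bash
python3 -c "
from h import *
arc(.105,[90,92])"
```

```text
polar 0.1037410924016567 89.62236408823057 ftq [ 0.05  1.   -0.19] [-0.5   0.61  1.57 -0.    0.97 -0.62]
90 shift [-1.2  0.7  1. ] turn [-0.5 -0.2  0.1] at [ 0.5719 -0.1856  0.1391] t 9.85 F [-11.   -0.7   7.3] gap 0.27 yaw [ 0.6  0.2 96.8]
92 shift [-1.2  4.4  1. ] turn [-0.5 -0.3 -1.9] at [ 0.5719 -0.1856  0.1391] t 9.85 F [-11.   -0.7   7.3] gap 0.27 yaw [ 0.6  0.2 96.8]
```

{"op": "drive_tool", "data": {"motion": [0,3,0,0,0,0,20,0,4,0,0,0,0,20,0,5,0,0,0,0,20,0,5,0,0,0,0,20]}}

```text
t: 10.35
tcp_pos: [0.5719, -0.1856, 0.139]
tool_rot: [0.663, 0.749, -0.005, -0.008]
force: [-15.7, -2.4, 9.4]
finger_gap: 0.265
```

Run:
```python
from h import *
arc(.105,[90])
import cv2
s=manip.snapshot("wrist");cv2.imwrite("pics/wrist5.png",cv2.cvtColor(s["color"],cv2.COLOR_RGB2BGR))
a=cv2.cvtColor(manip.snapshot("scene")["color"],cv2.COLOR_RGB2BGR);cv2.imwrite("pics/scene5.png",a)
```

```text
polar 0.10368232875596282 89.65905198222033 ftq [-0.33  1.4  -0.26] [-0.5   0.62  1.56 -0.01  0.98 -0.61]
90 shift [-1.3  0.6  1. ] turn [-1.1 -0.3  0.3] at [ 0.5719 -0.1856  0.139 ] t 10.35 F [-15.7  -2.4   9.4] gap 0.27 yaw [ 1.1  0.7 97. ]
```

View pics/wrist5.png

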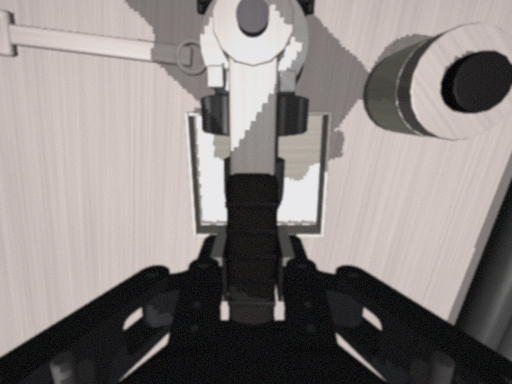

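View pics/scene5.png

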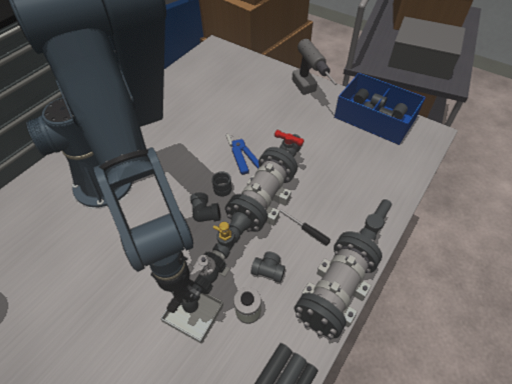

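The lever lies along the pipe over the outlet. Force rises with no further travel (89.7° by my estimate), so it is on the stop. Adding some margin to the push.

{"op": "drive_tool", "data": {"motion": [0,6,0,0,0,0,20,0,8,0,0,0,0,20,0,10,0,0,0,0,20,0,10,0,0,0,0,20,0,10,0,0,0,0,20,0,10,0,0,0,0,20,0,10,0,0,0,0,20,0,10,0,0,0,0,20]}}

```text
t: 11.45
tcp_pos: [0.5717, -0.1855, 0.1386]
tool_rot: [0.661, 0.75, -0.013, -0.017]
force: [-26.7, -5.8, 15.5]
finger_gap: 0.27
```

Run:
```python
from h import *
arc(.105,[90])
import cv2
a=cv2.cvtColor(manip.snapshot("top")["color"],cv2.COLOR_RGB2BGR);cv2.imwrite("pics/top6.png",a)
```

```text
polar 0.10354074995049671 89.56414473756087 ftq [-0.84  3.14 -0.14] [-0.49  0.63  1.55 -0.02  1.01 -0.61]
90 shift [-1.4  0.8  0.6] turn [-2.4 -0.4  0.6] at [ 0.5717 -0.1855  0.1386] t 11.45 F [-26.7  -5.8  15.5] gap 0.27 yaw [ 2.1  1.7 97.2]
```

View pics/top6.png

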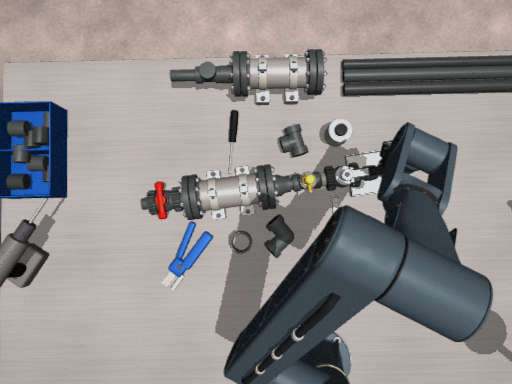

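Run:
```python
from h import *
s=manip.sense();print(s["t"],s["force"],s["tcp_pos"],s["finger_gap"])
print(manip.sign_off())
```

```text
11.5 [-26.4436932   -6.42125099  15.59135032] [ 0.57172567 -0.18543374  0.13863345] 0.2674113469982263
the job is handed in; nothing more can be done
None
```

I pressed the vent, then swung the drain lever to its open stop. I handed the job in at 11.5 s with the lever still held there.

- **Vent plunger:** I pressed it to its solid stop. The force reached 23 N with no further travel, and the tip was at 0.173 m, the full 10 mm stroke. I held it there for about 1.1 s and released it; the wrist picture showed the head back up.
- **Drain lever:** I gripped it at mid-sleeve and swung it round. My last reading puts it at about 89.6°, which is within my measuring error of the 90° stop. When I pushed harder, the force rose from 11 to 27 N sideways without the lever moving further, so it is against the stop. The grip was steady.
- **Rest of the scene:** in the last overhead picture the T-handle is still across the pipe. The can, fittings and tools look where they were at the start. The arm partly hides the tray and most of the spanner there. In the earlier wrist picture both looked undisturbed.
- **Off-nominal:** holding the lever against the stop tilted the tool about 2.5° and pressed it down with about 16 N. This was steady when I handed in.

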